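# Load the desiccator with crucibles and close it

## Robot

A 7-joint arm with a two-finger parallel gripper is mounted at the origin on a cart in front of the work surface, level with it; the furniture and walls round the work are solid. World frame = base frame: x ahead of the robot, y to its left, z up, the work surface at z = 0. Lengths are in mm, angles in rad, forces in N, time in s.
With the tool pointing down it reaches from about 425 to 1025 mm from the base axis. Payload 9.4 kg.
Tool frame: the origin (TCP) lies at the very end of the fingers, on their centre line; the grasp point (between the pads) lies 19 mm behind it; z points along the fingers, y is the line along which they close (so a half turn about z gives the same grasp; the last joint's range is limited). The gripper opens to 93 mm and grips with 3 to 60 N. Pads are 15 mm wide; open, the fingers measure 128 mm over their backs; the gripper's body (75 mm by 188 mm) begins 65 mm behind the grasp point.
Start: joints at [-0.077, 0.599, -0.003, 1.599, 0.002, 0.943, -0.08], TCP at [724.999, -0.008, 218.618] pointing down, gripper open.
Joint ranges: [-2.57, 2.57], [-0.35, 1.97], [-1.29, 1.29], [0.11, 2.56], [-1.05, 4.19], [0.11, 1.86], [-2.63, 2.63]. Speed limits (rad/s): [2.22, 2.22, 3.01, 3.01, 3.14, 3.14, 3.14].

## Interface

Orientations are given as a unit quaternion [x, y, z, w].
In Python, from station import arm gives the robot as it stands.
- The arm moves only by the tool arm_command, never from a script. Its argument "commands" is a list of rows, each a list of 7 numbers: the shift along the tool's x, y, z scaled (see below), then the turn, a rotation vector about the tool's x, y, z scaled (see below), then the opening, from 0 (shut) to 1 (fully open). In form: [[dx, dy, dz, rx, ry, rz, claw], ...]. A call has 1 to 20 rows; each row is the pose to reach, as a shift and turn from the pose commanded when the call began, along the tool's axes at that moment; what a row does not reach only later rows make up. The controller multiplies each number of a shift by 0.15 m and each number of a turn by 2 rad. A row lasts 1/10 s, in which the tool goes at most 50 mm and 8.59 degrees, less where a joint would pass 70% of its speed; a pose out of reach is approached as far as the arm can. A call with a number of a shift or a turn outside -1 to 1 is refused whole. A call with a gripper value outside its range is refused whole. The fingers move at their own pace and stop on an object; the grip force is fixed at half the most. Time passes only in rows, so rows that repeat a pose let the fingers close. It gives the time, the measured TCP pose, the force, the opening and the grip force at its end, in the units of the state.
- arm.read_state(): the state, without advancing time (a new reading comes with each control period).
- arm.snapshot(name): name is "scene" or "side" or "wrist"; returns the picture (400x640x3 uint8, blue, green, red); there is no depth.
- arm.camera_info(name): a dict with "camera_matrix" (3x3 intrinsics, pixels), "distortion" ([k1, k2, p1, p2, k3] as OpenCV has them; the pictures are not rectified), "world_from_camera" (4x4, takes a point from camera to world coordinates). Camera axes: x right, y up, looking along -z (the intrinsics and any distortion apply to the point x, -y, -z); pixel columns grow to the right and rows downward; lengths in mm; the calibration is good to about 2 mm. A picture is of the moment at which its call begins: read the wrist's pose just before it. camera_info takes no time and is no camera call; for the wrist camera it gives the pose at the moment of the call.
- arm.job_done(): hands the job in; it is judged then, once.
Trained networks look in the newest picture that a camera, given by its name, has taken for a name from the list of things; names that differ only in an ending like _2 or _b are one class to them, and where a whole thing is asked for, a point or a joint stands for the part that bears it (a point fixed in the world has none). Each returns a list of dicts, best first, with "score" (0 to 1); they miss things now and then, are a little off and sometimes report something else, mostly with a low value. They report only what shows in the picture. A call takes as long as a camera call. They do not tell look-alikes from the thing itself.
- arm.boxes_of(label, camera): "location" ([column, row] in pixels, amid what is visible of it).
- arm.cut_out(label, camera): "mask" (400x640 bool, what is visible of it) and "location" ([column, row] in pixels, amid what is visible of it).
- arm.landmark_of(label, camera): "location" ([column, row] in pixels: a listed point, or the origin of a listed thing).
The state is a dict: "t": time; "joints": joint angles; "joint_vel": joint speeds; "joint_efforts": joint torques, N m; "tool_pos": TCP position; "eef_rot": TCP orientation; "contact_force": force on the tool from outside, world axes, zero at the start; "ft_torque": the same for the moment, N m; "width": finger opening in mm; "gripper_force": force on a finger pad.
Only numpy, scipy, OpenCV 4.12 (cv2) and the standard library are available. Lean on these libraries where they do the work, as an engineer would, in place of code of your own. Each camera call takes 0.05 s, during which the arm holds its last target. There are 200 camera calls.

## Task

Store the three white porcelain crucibles in the desiccator: seat the large open one in the large hole of the plate and the two small ones with lids in the two smaller holes, all upright, and put the loose porcelain lid squarely on the large crucible. Then close the desiccator: lower its clear domed cover gently onto the base so that it sits flat and centred on the rim. Leave the mortar, the beaker and the box of cover slips where they are.

Things in the scene. Friction and masses are not known exactly. Their poses are not given: they have to be found in the camera images.
- small_crucible_1_centre (a point): small white porcelain crucible, lid on (fixed), 44 mm across the rim, tapering to 20 mm at the foot; rim 44 mm high, 58 mm with the lid's knob; 60 g. Point: on its axis, 22 mm above the foot; z is its axis. Grip across the rim, fingertips about 32 mm above the foot: seated, the foot hangs 28 mm below the plate's top, 16 mm of wall above. Both are alike; either may go in either small hole.
- small_crucible_2_centre (a point): small white porcelain crucible, lid on (fixed), 44 mm across the rim, tapering to 20 mm at the foot; rim 44 mm high, 58 mm with the lid's knob; 60 g. Point: on its axis, 22 mm above the foot; z is its axis. Grip across the rim, fingertips about 32 mm above the foot: seated, the foot hangs 28 mm below the plate's top, 16 mm of wall above. Both are alike; either may go in either small hole.
- large_crucible_centre (a point): large open white porcelain crucible, 56 mm across the rim, tapering to 29 mm at the foot, 48 mm high, wall 2.5 mm, about 85 g. Point: on its axis, 24 mm above the foot; z is its axis. Grip across the rim, fingertips about 36 mm above the foot: seated in the large hole, the foot hangs 32 mm below the plate's top, 16 mm of wall above it.
- crucible_lid_centre (a point): loose white porcelain lid, knob up: disc 58 mm across, top 6 mm (rising to 10 at the knob), knob 13 mm across from 10 to 24 mm above its underside; 20 g. A 3 mm step, 43 mm wide, under the disc drops into the large crucible's 51 mm mouth; then its underside is 45 mm above the crucible's foot. Point: on its axis, 12 mm above its underside. Grip the knob.
- cover_knob (a point): clear plastic domed cover of the desiccator, 182 mm across its flat flange, standing flange down on the bench; black knob 30 mm across on top, about 0.4 kg. Point: middle of the knob, on the cover's axis, 90 mm above the flange's underside; full width from 83 to 97 mm, top at 100 mm; z up.
- desiccator: fixed desiccator base: clear bowl, flat rim 182 mm across and 64 mm high, white perforated plate inside, 8 mm thick, top 61 mm high. Origin on its axis at the underside. Three crucible holes, centres 40 mm from the axis: large (48 mm) along body +x; small (36 mm) at x, y = (-20, 34.6) and (-20, -34.6) mm. Tapering holes, crucibles hang in them. Cover on: knob point at 154 mm.
- beaker: small glass beaker, 53 mm across, 68 mm high; a bystander. Origin at the centre of its underside.
- cover_slip_box: small white plastic box of cover slips, 32 x 32 x 19 mm; a bystander. Origin at the centre of its underside.
- mortar: white porcelain mortar, about 90 mm across, 58 mm high, with a pouring lip; a bystander. Origin at the centre of its underside.
Mind the look-alikes: they are no part of the job. Leave any green look-alike of the part that bears small_crucible_2_centre alone.

How it is judged (in metres and radians):
On the way, in this order (a step that is already met when the one before it is completed fails the run):
1. the three crucibles hang upright in their holes and the loose lid lies on the large crucible (z of small_crucible_1_centre in the frame of desiccator between 0.049 and 0.065 m and angle between each of small_crucible_1_centre, small_crucible_2_centre, large_crucible_centre's own z axis and vertical below 0.15 rad and z of small_crucible_2_centre in the frame of desiccator between 0.049 and 0.065 m and z of large_crucible_centre in the frame of desiccator between 0.049 and 0.065 m and x of large_crucible_centre in the frame of desiccator between 0.034 and 0.046 m and y of large_crucible_centre in the frame of desiccator between -0.006 and 0.006 m and ((x of small_crucible_1_centre in the frame of desiccator between -0.026 and -0.014 m and y of small_crucible_1_centre in the frame of desiccator between 0.0286 and 0.0406 m and x of small_crucible_2_centre in the frame of desiccator between -0.026 and -0.014 m and y of small_crucible_2_centre in the frame of desiccator between -0.0406 and -0.0286 m) or (x of small_crucible_1_centre in the frame of desiccator between -0.026 and -0.014 m and y of small_crucible_1_centre in the frame of desiccator between -0.0406 and -0.0286 m and x of small_crucible_2_centre in the frame of desiccator between -0.026 and -0.014 m and y of small_crucible_2_centre in the frame of desiccator between 0.0286 and 0.0406 m)) and horizontal distance between crucible_lid_centre and large_crucible_centre below 0.007 m and z of crucible_lid_centre in the frame of large_crucible_centre between 0.029 and 0.037 m and angle between crucible_lid_centre's own z axis and vertical below 0.17 rad), for 0.2 s.
2. the domed cover sits flat and centred on the base (horizontal distance between cover_knob and desiccator below 0.008 m and z of cover_knob in the frame of desiccator between 0.15 and 0.1575 m and angle between cover_knob's own z axis and vertical below 0.03 rad), for 0.2 s.
At the end, for the whole second after the job is handed in: Large crucible upright and fully down in the large hole, small ones in the small holes (within 6 mm along each axis); loose lid flat on the large crucible within 7 mm of centre; domed cover flat on the rim, centred within 8 mm; all released and at rest (all of step 1 and all of step 2 and linear speed of each of small_crucible_1, small_crucible_2, large_crucible, crucible_lid, desiccator_cover below 0.02 m/s); the robot touches nothing.
It fails at once if the glass beaker is pushed away or tipped over (distance of beaker from where it was at the start of the episode above 0.025 m or angle between beaker's own z axis and vertical above 0.5 rad).
It fails at once if the box of cover slips is pushed away or tipped over (distance of cover_slip_box from where it was at the start of the episode above 0.025 m or angle between cover_slip_box's own z axis and vertical above 0.5 rad).
It fails at once if the mortar is pushed away or tipped over (distance of mortar from where it was at the start of the episode above 0.025 m or angle between mortar's own z axis and vertical above 0.5 rad).
It fails at once if the domed cover is dropped onto the desiccator instead of being lowered (horizontal distance between cover_knob and desiccator below 0.03 m and z of cover_knob in the frame of desiccator below 0.185 m and linear speed of desiccator_cover above 0.45 m/s).
It also fails if it takes over 147 s, if anything falls off the work surface, if the arm or the gripper's body presses on something with over 40 N, if the wrist force passes 120 N, or if a joint passes its speed limit or range.

## Working session

There is one attempt and no reset: what is moved stays moved. The work goes in short steps, Python scripts to look and compute and a tool call to move; the robot and the scene stay as the last step left them, time stands still between calls to the robot, and variables do not carry over. Pictures are saved under pics/ and viewed, at most 14 in all, crops included, and the job is handed in when it is done.

Besides the shell and the picture viewer there is one more tool, called after ">>>" by a JSON object that holds its "fn" and its "kwargs". arm_command: Moves the arm, as the interface text tells. Shifts and turns lie within -1 to 1; 1 stands for 0.15 m of shift or 2 rad of turn. Its arguments: {"type":"object","properties":{"commands":{"type":"array"}},"required":["commands"]}

```bash
ls; mkdir -p pics
cat > h.py <<'E'
import numpy as np, cv2
from station import arm
def ray(cam,px):
    c=arm.camera_info(cam);K=np.array(c["camera_matrix"],float);D=np.array(c["distortion"],float);T=np.array(c["world_from_camera"],float)
    u=cv2.undistortPoints(np.array([[px]],float),K,D)[0,0]
    return T[:3,3],T[:3,:3]@np.array([u[0],-u[1],-1.])
def at(cam,px,z):
    o,d=ray(cam,px);return o+d*(z-o[2])/d[2]
def proj(cam,p):
    c=arm.camera_info(cam);K=np.array(c["camera_matrix"],float);D=np.array(c["distortion"],float);T=np.array(c["world_from_camera"],float)
    q=T[:3,:3].T@(np.array(p,float)-T[:3,3]);q=q*[1,-1,-1]
    return cv2.projectPoints(q.reshape(1,3),np.zeros(3),np.zeros(3),K,D)[0][0,0]
def tri(obs):
    A=np.zeros((3,3));b=np.zeros(3)
    for cam,px in obs:
        o,d=ray(cam,px);d=d/np.linalg.norm(d);M=np.eye(3)-np.outer(d,d);A+=M;b+=M@o
    return np.linalg.solve(A,b)
E
python3 - <<'E'
from h import *
Z=dict(small_crucible_1_centre=22,large_crucible_centre=24,crucible_lid_centre=12,cover_knob=90,desiccator=0,beaker=0,cover_slip_box=0,mortar=0)
for c in["scene","side","wrist"]:
    im=arm.snapshot(c);cv2.imwrite(f"pics/{c}0.png",im)
    print(c,np.round(arm.camera_info(c)["world_from_camera"],2).tolist())
    for l,z in Z.items():
        for r in arm.landmark_of(l,c)[:4]:
            print(c,l,round(r["score"],2),np.round(r["location"]),np.round(at(c,r["location"],z)[:2]))
print(arm.read_state())
E
```

```text
pics
scene [[-0.87, 0.35, -0.35, 245.55], [-0.5, -0.63, 0.6, 599.51], [-0.01, 0.69, 0.72, 809.54], [0.0, 0.0, 0.0, 1.0]]
scene small_crucible_1_centre 0.52 [413. 150.] [ 465. -397.]
scene large_crucible_centre 0.59 [278. 350.] [482. 381.]
scene crucible_lid_centre 0.76 [341. 313.] [407. 235.]
scene cover_knob 0.79 [336. 159.] [ 633. -157.]
scene cover_knob 0.67 [341. 312.] [392. 268.]
scene desiccator 0.85 [292. 258.] [592. 155.]
scene beaker 0.66 [408. 194.] [ 413. -215.]
scene cover_slip_box 0.67 [380. 220.] [446. -78.]
scene mortar 0.73 [273. 197.] [764.  -3.]
side [[0.97, 0.13, -0.23, 298.03], [-0.26, 0.47, -0.84, -1061.66], [-0.0, 0.87, 0.49, 725.53], [0.0, 0.0, 0.0, 1.0]]
side small_crucible_1_centre 0.9 [315. 326.] [ 462. -389.]
side large_crucible_centre 0.66 [268. 173.] [483. 387.]
side crucible_lid_centre 0.53 [255. 197.] [413. 239.]
side cover_knob 0.94 [349. 228.] [ 620. -141.]
side desiccator 0.97 [317. 204.] [608. 157.]
side beaker 0.93 [283. 289.] [ 421. -230.]
side beaker 0.27 [317. 324.] [ 472. -366.]
side cover_slip_box 0.63 [282. 252.] [446. -78.]
side mortar 0.95 
[... 303 characters left out ...]
7665667,  0.59932131, -0.00248611,  1.59938366,  0.00179824,
        0.94285707, -0.07977921]), 'joint_vel': array([ 0.00058419, -0.00110256, -0.00128438,  0.0004287 ,  0.00112159,
       -0.00056323, -0.00057361]), 'joint_efforts': array([-1.65695437e-03, -7.64831328e+01,  1.49561953e+00, -2.52699512e+01,
       -5.23950462e-02,  1.06146772e-02, -2.41030602e-05]), 'tool_pos': array([ 7.25022637e+02, -4.56187205e-02,  2.18608378e+02]), 'eef_rot': array([ 7.07111491e-01,  7.07102070e-01, -4.67450258e-06,  3.07484994e-05]), 'contact_force': array([-0.60541834,  0.17859468,  0.07733503]), 'ft_torque': array([0.01012285, 0.04079501, 0.01357951]), 'gripper_force': 0.0, 'width': 92.72580275993455}
```

View pics/scene0.png

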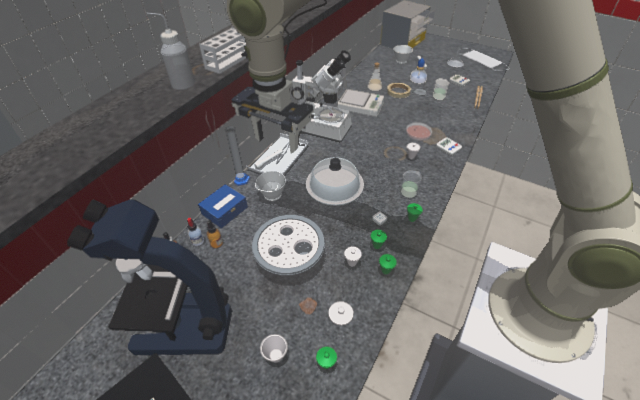

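View pics/side0.png

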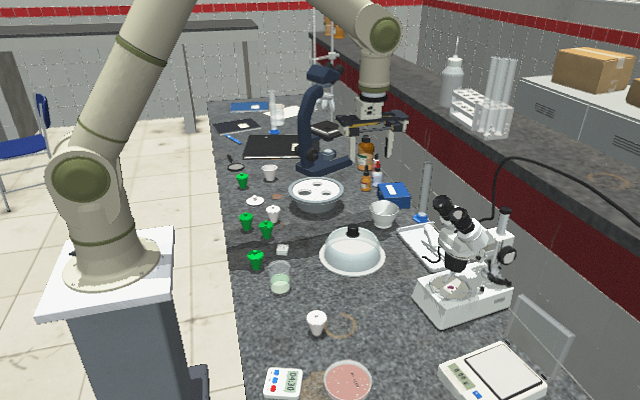

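The candidates in the scene view:
- **Small crucibles:** white at (353,256) and (413,150). The green look-alikes at (378,238), (388,262), (414,210) and (326,356) are excluded.
- **Large crucible:** (274,349). The mortar at (270,187) could be mistaken for it.
- **Lid:** (341,313).
- **Cover:** knob at (335,163).

Next I'll take one close crop and triangulate.

Run:
```python
from h import *
im=cv2.imread("pics/scene0.png");a=cv2.resize(im[200:375,235:435],None,fx=3,fy=3,interpolation=cv2.INTER_CUBIC);cv2.imwrite("pics/crop.png",a)
for n,o in dict(s1=[(353,256),(273,214),22],s2=[(413,150),(316,324),22],L=[(278,350),(268,173),24],lid=[(341,313),(255,200),6],knob=[(335,163),(352,231),90],g1=[(378,238),(266,230),22],g2=[(388,262),(246,222),22],g3=[(414,210),(256,261),22],g4=[(326,357),(242,181),22]).items():
    print(n,tri([("scene",o[0]),("side",o[1])]).round(),at("scene",o[0],o[2]).round(),at("side",o[1],o[2]).round())
for p in [(230,310),(225,347),(135,350),(165,325)]: print("micro",p,at("scene",p,10).round())
```

```text
s1 [450.  89.  27.] [451.  86.  22.] [452.  97.  22.]
s2 [ 464. -390.   27.] [ 465. -396.   22.] [ 465. -385.   22.]
L [481. 382.  26.] [482. 382.  24.] [482. 386.  24.]
lid [411. 232.   4.] [408. 232.   6.] [412. 229.   6.]
knob [ 628. -146.   83.] [ 626. -140.   90.] [ 623. -157.   90.]
g1 [417.   5.  27.] [419.   2.  22.] [417.  13.  22.]
g2 [365.  63.  28.] [366.  59.  22.] [366.  73.  22.]
g3 [ 368. -135.   28.] [ 369. -141.   22.] [ 369. -127.   22.]
g4 [384. 345.  25.] [386. 344.  22.] [383. 351.  22.]
micro (230, 310) [636. 356.  10.]
micro (225, 347) [590. 430.  10.]
micro (135, 350) [757. 537.  10.]
micro (165, 325) [742. 461.  10.]
```

View pics/crop.png

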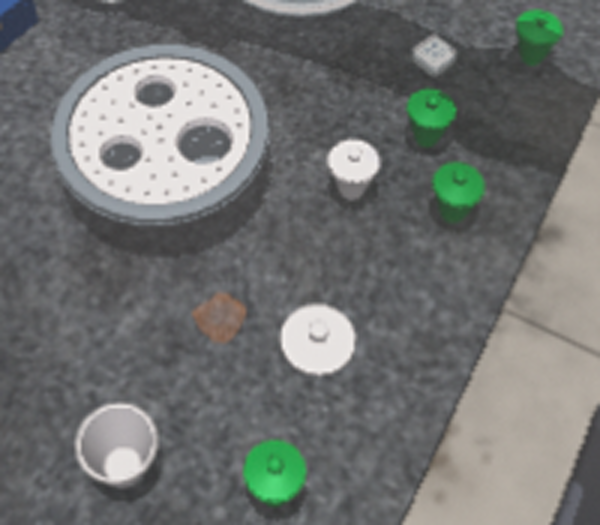

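Crop check: the chosen crucible at (353,167) is white with a lid and knob, and its green neighbours are distinct. The large hole at (205,142) is the biggest of the three, and the lid at (318,338) and open crucible at (117,445) are as described. First I'll look at the base from above.

>>> {"fn": "arm_command", "kwargs": {"commands": [[1,-0.8,0,0,0,0,1],[1,-0.8,0,0,0,0,1],[1,-0.8,0,0,0,0,1],[1,-0.8,0,0,0,0,1],[1,-0.8,0,0,0,0,1],[1,-0.8,0,0,0,0,1]]}}

```text
t: 1.95
tool_pos: [604.8, 150.9, 219.0]
eef_rot: [0.706, 0.708, 0.0, 0.0]
contact_force: [0.3, -2.3, 0.6]
width: 93.1
gripper_force: 0.0
```

Run:
```python
from h import *
im=arm.snapshot("wrist");cv2.imwrite("pics/w1.png",im)
s=arm.read_state();print(s["t"],s["tool_pos"].round(1))
for c in["wrist","side","scene"]:
    if c!="wrist":arm.snapshot(c)
    for r in arm.landmark_of("desiccator",c)[:1]:print(c,r["score"],r["location"],at(c,r["location"],0).round(1))
```

```text
2.0 [605.5 149.5 218.9]
wrist 0.65 [323.6, 174.4] [607.5 151.4   0. ]
side 0.67 [315.7, 204.2] [604.1 156.8   0. ]
scene 0.9 [290.1, 257.5] [598.2 156.6   0. ]
```

View pics/w1.png

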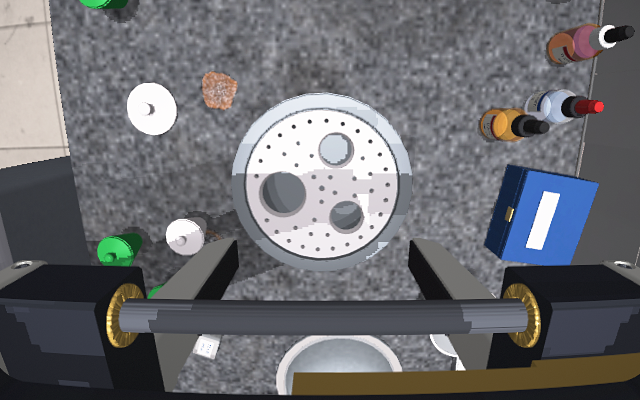

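The wrist view shows the large hole at (283,194), small holes at (335,150) and (346,217), the lid at (152,109), and white crucible s1 at (185,238).

```bash
cat > holes.py <<'E'
from h import *
from scipy.optimize import least_squares
def holes(im,seeds,z=61):
    g=cv2.medianBlur(im,3);out=[]
    hsv=cv2.cvtColor(g,cv2.COLOR_BGR2GRAY)
    return hsv
im=cv2.imread("pics/w1.png");g=cv2.cvtColor(im,cv2.COLOR_BGR2GRAY)
# model fit: rectify plane z=61 to top view, 0.5 mm/px
X0,Y0=500,50;N=440
P=np.array([[(X0+i*.5*1, Y0+j*.5,61) for i in range(N)] for j in range(N)],float)
c=arm.camera_info("wrist");K=np.array(c["camera_matrix"],float);D=np.array(c["distortion"],float);T=np.array(c["world_from_camera"],float)
q=((P.reshape(-1,3)-T[:3,3])@T[:3,:3])*[1,-1,-1]
m=cv2.projectPoints(q,np.zeros(3),np.zeros(3),K,D)[0].reshape(N,N,2).astype(np.float32)
r=cv2.remap(im,m[...,0],m[...,1],cv2.INTER_LINEAR)
cv2.imwrite("pics/rect.png",cv2.resize(r,None,fx=1.35,fy=1.35))
E
python3 - <<'E'
exec(open('holes.py').read())
for p in [(283,194),(335,150),(346,217)]: print(at("wrist",p,61).round(1))
L,a,b=[at("wrist",p,61)[:2] for p in [(283,194),(335,150),(346,217)]]
print("mean",np.mean([L,a,b],0), np.linalg.norm(L-a),np.linalg.norm(L-b),np.linalg.norm(a-b))
for p,z in [((147,108),22),((152,109),5),((183,239),56)]: print(at("wrist",p,z).round(1))
for p in [(283,194)]: pass
for l,z in [("crucible_lid_centre",12),("small_crucible_1_centre",22)]:
    for x in arm.landmark_of(l,"wrist"): print(l,x["score"],x["location"],at("wrist",x["location"],z).round(1))
E
```

```text
[566.3 142.7  61. ]
[618.1 186.5  61. ]
[629.9 118.4  61. ]
mean [604.75986604 149.20518318] 67.82912973229274 68.04462221990723 69.05553038133404
[417.2 228.9  22. ]
[414. 228.   5.]
[456.3  92.2  56. ]
crucible_lid_centre 0.92 [144.8, 107.5] [409.3 229.9  12. ]
```

View pics/rect.png

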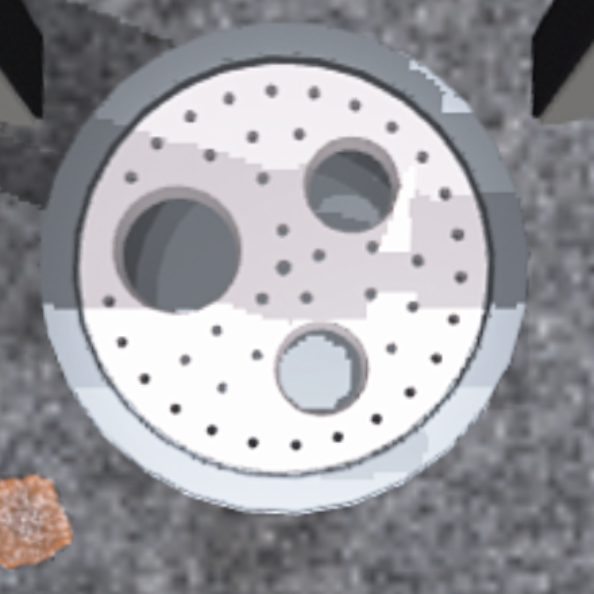

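Fitted base: centre (604.8,149.2), large hole (565.4,142.6), small holes A (630.3,118.4) and B (618.7,186.7). Hovering over s1 with the grip axis at hole B's tangent.

>>> {"fn": "arm_command", "kwargs": {"commands": [[-0.4,-1,0.2,0,0,0.178,1],[-0.4,-1,0.2,0,0,0.178,1],[-0.4,-1,0.2,0,0,0.178,1],[-0.4,-1,0.2,0,0,0.178,1],[-0.4,-1,0.2,0,0,0.178,1],[-0.4,-1,0.2,0,0,0.178,1],[-0.4,-1,0.2,0,0,0.178,1]]}}

```text
t: 3.05
tool_pos: [456.8, 90.6, 188.9]
eef_rot: [0.821, 0.571, 0.001, 0.0]
contact_force: [-0.5, 0.3, -0.0]
width: 92.9
gripper_force: 0.0
```

```bash
cat >> h.py <<'E'
from scipy.spatial.transform import Rotation as R
def to(x,y,z,ang=None):
    s=arm.read_state();r=R.from_quat(s["eef_rot"]);d=r.inv().apply(np.array([x,y,z])-s["tool_pos"])/150
    ty=r.apply([0,1,0]);a=np.degrees(np.arctan2(ty[1],ty[0]))
    w=0
    if ang is not None: w=-np.radians((ang-a+90)%180-90)/2
    print("pos",s["tool_pos"].round(1),"angle",a.round(1),"tilt",r.apply([0,0,1]).round(4)[:2],"shift",d.round(3),"turn",round(w,3),"t",s["t"])
def top(name,cx,cy,z,half=60):
    "rectified top view on plane z, 5 px/mm... saved; centre pixel = (cx,cy)"
    im=arm.snapshot("wrist");N=480;k=2*half/N
    j,i=np.mgrid[0:N,0:N];P=np.stack([cx+(i-N/2)*k,cy-(j-N/2)*k,0*i+z],-1).reshape(-1,3)
    c=arm.camera_info("wrist");T=np.array(c["world_from_camera"],float)
    q=((P-T[:3,3])@T[:3,:3])*[1,-1,-1]
    m=cv2.projectPoints(q,np.zeros(3),np.zeros(3),np.array(c["camera_matrix"],float),np.array(c["distortion"],float))[0].reshape(N,N,2).astype(np.float32)
    r=cv2.remap(im,m[...,0],m[...,1],cv2.INTER_LINEAR);cv2.imwrite(f"pics/{name}.png",r);return im,r,k
def blob(r,k,cx,cy,R0,thr=150):
    "circle of radius R0 fitted to the white low-saturation blob nearest the middle"
    h=cv2.cvtColor(r,cv2.COLOR_BGR2HSV);m=((h[...,2]>thr)&(h[...,1]<45)).astype(np.uint8)
    m=cv2.morphologyEx(m,cv2.MORPH_OPEN,np.ones((9,9)))
    n,l,st,ce=cv2.connectedComponentsWithStats(m)
    N=r.shape[0];best=None
    for i in range(1,n):
        w=[cx+(ce[i][0]-N/2)*k,cy-(ce[i][1]-N/2)*k]
        if st[i][4]*k*k>80: 
            (bx,by),rad=cv2.minEnclosingCircle(np.argwhere(l==i)[:,::-1].astype(np.float32))
            print("blob",np.round(w,1),"area",round(st[i][4]*k*k),"encl",round(cx+(bx-N/2)*k,1),round(cy-(by-N/2)*k,1),"r",round(rad*k,1))
E
python3 - <<'E'
from h import *
im,r,k=top("s1",453,90,44,50);blob(r,k,453,90,22)
for x in arm.landmark_of("small_crucible_1_centre","wrist"): print(x["score"],x["location"],at("wrist",x["location"],22).round(1))
to(453,90,32)
E
```

```text
blob [451.7  91.6] area 1334 encl 451.6 91.7 r 21.4
pos [456.3  90.5 188.7] angle -20.4 tilt [0.0009 0.0002] shift [-0.011 -0.02   1.044] turn 0 t 3.15
```

View pics/s1.png

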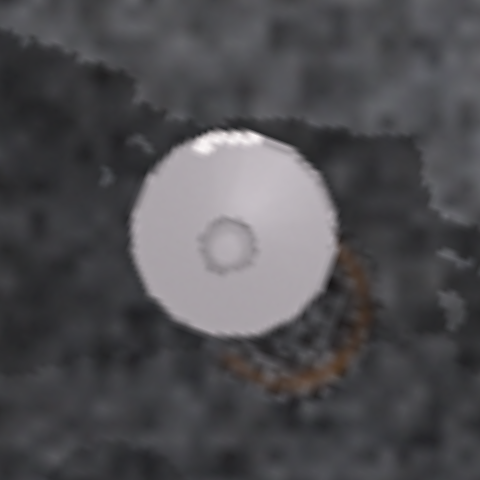

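The top view shows the white lidded crucible centred at (234,232), i.e. at (451.7, 91.7). Going down to grip it.

>>> {"fn": "arm_command", "kwargs": {"commands": [[-0.003,-0.031,0.5,0,0,0,1],[-0.003,-0.031,0.75,0,0,0,1],[-0.003,-0.031,0.9,0,0,0,1],[-0.003,-0.031,1,0,0,0,1],[-0.003,-0.031,1,0,0,0,1],[-0.003,-0.031,1,0,0,0,1]]}}

```text
t: 3.75
tool_pos: [450.9, 91.3, 38.5]
eef_rot: [0.821, 0.571, -0.0, -0.0]
contact_force: [-0.0, -0.4, -0.8]
width: 93.1
gripper_force: 0.0
```

>>> {"fn": "arm_command", "kwargs": {"commands": [[0,0,0.044,0,0,0,1],[0,0,0.044,0,0,0,1],[0,0,0.044,0,0,0,0.3],[0,0,0.044,0,0,0,0.2],[0,0,0.044,0,0,0,0.2],[0,0,0.044,0,0,0,0.2],[0,0,0.044,0,0,0,0.2],[0,0,0.044,0,0,0,0.2],[0,0,0.044,0,0,0,0.2]]}}

```text
t: 4.65
tool_pos: [450.5, 91.2, 32.0]
eef_rot: [0.821, 0.571, -0.0, 0.0]
contact_force: [0.3, -0.1, -0.4]
width: 41.5
gripper_force: 22.3
```

>>> {"fn": "arm_command", "kwargs": {"commands": [[0,0,-0.05,0,0,0,0.2],[0,0,-0.15,0,0,0,0.2],[0,0,-0.35,0,0,0,0.2],[0,0,-0.6,0,0,0,0.2],[0,0,-0.85,0,0,0,0.2],[0,0,-0.85,0,0,0,0.2],[0,0,-0.85,0,0,0,0.2],[0,0,-0.85,0,0,0,0.2]]}}

```text
t: 5.45
tool_pos: [449.9, 91.1, 158.9]
eef_rot: [0.821, 0.571, -0.001, -0.0]
contact_force: [-0.7, -0.2, -1.4]
width: 41.2
gripper_force: 30.0
```

Run:
```python
from h import *
to(618.7,186.7,66,-20.4)
cv2.imwrite("pics/g1.png",arm.snapshot("side")[120:280,180:420].repeat(3,0).repeat(3,1))
```

```text
pos [449.9  91.1 158.9] angle -20.4 tilt [-0.0011 -0.0004] shift [0.99  0.834 0.618] turn 0.0 t 5.45
```

>>> {"fn": "arm_command", "kwargs": {"commands": [[0.3,0.25,0,0,0,0,0.2],[0.6,0.5,0,0,0,0,0.2],[0.85,0.7,0,0,0,0,0.2],[0.99,0.834,0,0,0,0,0.2],[0.99,0.834,0,0,0,0,0.2],[0.99,0.834,0,0,0,0,0.2],[0.99,0.834,0,0,0,0,0.2]]}}

```text
t: 6.2
tool_pos: [618.0, 185.7, 158.0]
eef_rot: [0.821, 0.571, -0.002, -0.0]
contact_force: [-0.5, -0.2, -0.3]
width: 40.7
gripper_force: 30.0
```

Run:
```python
from h import *
to(618.7,186.7,66,-20.4)
im=arm.snapshot("wrist");cv2.imwrite("pics/g2.png",im)
```

```text
pos [618.  185.7 158. ] angle -20.4 tilt [-0.0031 -0.0015] shift [0.009 0.004 0.614] turn -0.0 t 6.2
```

View pics/g2.png

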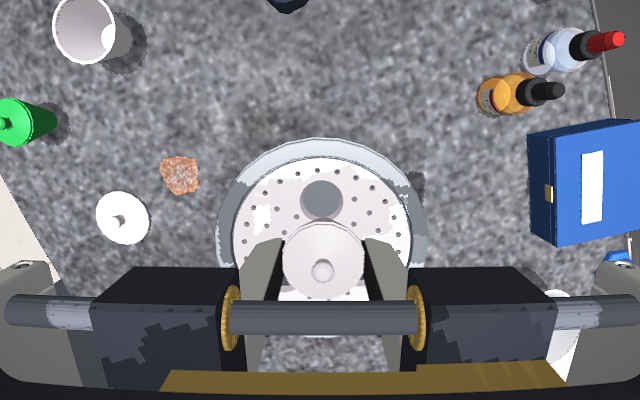

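Run:
```python
from h import *
print(proj("wrist",(618.7,186.7,61)), at("wrist",(322,200),61).round(1))
```

```text
[322.28231538 202.91532115] [619.3 189.1  61. ]
```

The held crucible is at (323,270). The hole seen beyond it at (322,200) matches hole B within 2 mm, so I'm lowering.

>>> {"fn": "arm_command", "kwargs": {"commands": [[0.013,0.003,0.15,0,0,0,0.2],[0.013,0.003,0.3,0,0,0,0.2],[0.013,0.003,0.4,0,0,0,0.2],[0.013,0.003,0.46,0,0,0,0.2],[0.013,0.003,0.5,0,0,0,0.2],[0.013,0.003,0.54,0,0,0,0.2],[0.013,0.003,0.57,0,0,0,0.2],[0.013,0.003,0.595,0,0,0,0.2],[0.013,0.003,0.61,0,0,0,0.2],[0.013,0.003,0.615,0,0,0,0.2],[0.013,0.003,0.615,0,0,0,0.2]]}}

```text
t: 7.35
tool_pos: [618.1, 188.6, 67.1]
eef_rot: [0.821, 0.571, -0.002, -0.001]
contact_force: [-7.7, 0.6, 2.5]
width: 41.2
gripper_force: 30.0
```

>>> {"fn": "arm_command", "kwargs": {"commands": [[0,0,0.005,0,0,0,0.6],[0,0,0.005,0,0,0,0.65],[0,0,0.005,0,0,0,0.65],[0,0,0.005,0,0,0,0.65],[0,0,0.005,0,0,0,0.65],[0,0,-0.2,0,0,0,0.65],[0,0,-0.5,0,0,0,0.65],[0,0,-0.8,0,0,0,1],[0,0,-1,0,0,0,1],[0,0,-1,0,0,0,1],[0,0,-1,0,0,0,1]]}}

```text
t: 8.45
tool_pos: [620.8, 188.5, 217.8]
eef_rot: [0.821, 0.571, 0.001, 0.0]
contact_force: [-0.3, 0.8, -0.8]
width: 87.7
gripper_force: 0.0
```

Run:
```python
from h import *
im,r,k=top("d1",604.8,149.2,77,100);blob(r,k,604.8,149.2,22)
to(464,-390,200,39.6)
```

```text
blob [610.1 165.5] area 16345 encl 609.0 164.7 r 81.2
blob [529.1 188.4] area 162 encl 529.4 188.8 r 14.5
blob [619.9  99.6] area 2427 encl 610.8 121.5 r 86.1
blob [664.   73.2] area 83 encl 664.2 72.3 r 6.6
pos [620.1 188.3 216.7] angle -20.4 tilt [-0.0006 -0.0003] shift [-3.977  0.368  0.113] turn -0.524 t 8.5
```

View pics/d1.png

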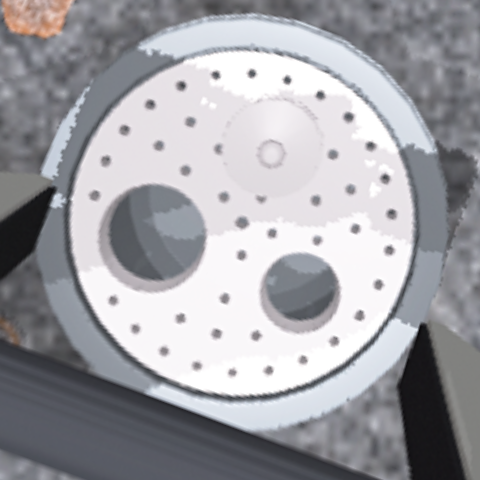

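Crucible 1 is seated: (272,147) in the top view, about (618,188). Now travelling to s2.

>>> {"fn": "arm_command", "kwargs": {"commands": [[-0.35,0.03,0,0,0,0,1],[-0.7,0.06,0,0,0,0,1],[-1,0.092,0,0,0,0,1],[-1,0.092,0,0,0,0,1],[-1,0.092,0,0,0,0,1]]}}

```text
t: 9.0
tool_pos: [580.5, 41.6, 216.1]
eef_rot: [0.822, 0.57, -0.001, -0.0]
contact_force: [0.8, 0.9, 1.1]
width: 92.8
gripper_force: 0.0
```

>>> {"fn": "arm_command", "kwargs": {"commands": [[-0.35,0.03,0,0,0,0,1],[-0.7,0.06,0,0,0,0,1],[-1,0.092,0,0,0,0,1],[-1,0.092,0,0,0,0,1],[-1,0.092,0,0,0,0,1]]}}

```text
t: 9.5
tool_pos: [542.1, -102.0, 216.5]
eef_rot: [0.821, 0.57, -0.0, -0.0]
contact_force: [-0.0, 1.5, 0.3]
width: 93.0
gripper_force: 0.0
```

>>> {"fn": "arm_command", "kwargs": {"commands": [[-0.35,0.03,0,0,0,0,1],[-0.7,0.06,0,0,0,0,1],[-1,0.092,0,0,0,0,1],[-1,0.092,0,0,0,0,1],[-1,0.092,0,0,0,0,1]]}}

```text
t: 10.0
tool_pos: [503.5, -246.6, 216.7]
eef_rot: [0.821, 0.571, 0.0, -0.0]
contact_force: [-0.2, 0.5, 0.3]
width: 92.8
gripper_force: 0.0
```

>>> {"fn": "arm_command", "kwargs": {"commands": [[-0.35,0.03,0,0,0,-0.07,1],[-0.7,0.06,0,0,0,-0.14,1],[-0.98,0.092,0.18,0,0,-0.21,1],[-0.98,0.092,0.18,0,0,-0.28,1],[-0.98,0.092,0.18,0,0,-0.35,1],[-0.98,0.092,0.18,0,0,-0.42,1],[-0.98,0.092,0.18,0,0,-0.49,1],[-0.98,0.092,0.18,0,0,-0.524,1],[-0.98,0.092,0.18,0,0,-0.524,1],[-0.98,0.092,0.18,0,0,-0.524,1]]}}

```text
t: 11.0
tool_pos: [466.0, -388.3, 190.0]
eef_rot: [0.425, 0.905, 0.001, -0.0]
contact_force: [0.5, 0.1, 0.2]
width: 92.7
gripper_force: 0.0
```

Run:
```python
from h import *
im,r,k=top("s2",464,-390,44,60);blob(r,k,464,-390,22)
for x in arm.landmark_of("small_crucible_1_centre","wrist"): print(x["score"],x["location"],at("wrist",x["location"],22).round(1))
to(464,-390,32,39.6)
```

```text
blob [ 465.6 -388.4] area 1444 encl 465.6 -388.2 r 21.8
0.73 [322.5, 186.3] [ 465.6 -389.8   22. ]
pos [ 465.3 -389.1  190.1] angle 39.7 tilt [0.0001 0.0004] shift [ 1.000e-03 -1.100e-02  1.054e+00] turn 0.001 t 11.1
```

>>> {"fn": "arm_command", "kwargs": {"commands": [[0.002,0.004,0.5,0,0,0,1],[0.002,0.004,0.75,0,0,0,1],[0.002,0.004,0.9,0,0,0,1],[0.002,0.004,1,0,0,0,1],[0.002,0.004,1,0,0,0,1],[0.002,0.004,1,0,0,0,1]]}}

```text
t: 11.7
tool_pos: [465.4, -390.0, 41.4]
eef_rot: [0.425, 0.905, -0.0, 0.001]
contact_force: [-0.6, -0.4, 0.6]
width: 92.8
gripper_force: 0.0
```

>>> {"fn": "arm_command", "kwargs": {"commands": [[0,0,0.052,0,0,0,1],[0,0,0.052,0,0,0,1],[0,0,0.052,0,0,0,0.3],[0,0,0.052,0,0,0,0.2],[0,0,0.052,0,0,0,0.2],[0,0,0.052,0,0,0,0.2],[0,0,0.052,0,0,0,0.2],[0,0,0.052,0,0,0,0.2],[0,0,0.052,0,0,0,0.2]]}}

```text
t: 12.6
tool_pos: [464.6, -389.7, 32.5]
eef_rot: [0.425, 0.905, -0.0, 0.0]
contact_force: [0.4, 0.6, -0.2]
width: 41.5
gripper_force: 21.0
```

>>> {"fn": "arm_command", "kwargs": {"commands": [[0,0,-0.05,0,0,0,0.2],[0,0,-0.15,0,0,0,0.2],[0,0,-0.35,0,0,0,0.2],[0,0,-0.6,0,0,0,0.2],[0,0,-0.9,0,0,0,0.2],[0,0,-1,0,0,0,0.2],[0,0,-1,0,0,0,0.2],[0,0,-1,0,0,0,0.2]]}}

```text
t: 13.4
tool_pos: [464.2, -389.7, 182.9]
eef_rot: [0.425, 0.905, -0.0, 0.0]
contact_force: [-0.2, -0.2, -0.5]
width: 41.2
gripper_force: 30.0
```

Run:
```python
from h import *
to(630.3,119,182,39.6)
```

```text
pos [ 464.2 -389.7  182.9] angle 39.6 tilt [ 0.0004 -0.0005] shift [1.905 3.016 0.005] turn 0.0 t 13.4
```

>>> {"fn": "arm_command", "kwargs": {"commands": [[0.15,0.25,0,0,0,0,0.2],[0.3,0.5,0,0,0,0,0.2],[0.48,0.75,0,0,0,0,0.2],[0.635,1,0,0,0,0,0.2],[0.635,1,0,0,0,0,0.2]]}}

```text
t: 13.9
tool_pos: [520.7, -213.5, 181.1]
eef_rot: [0.421, 0.907, 0.001, -0.001]
contact_force: [0.3, -0.5, -0.6]
width: 40.9
gripper_force: 30.0
```

>>> {"fn": "arm_command", "kwargs": {"commands": [[0.15,0.25,0,0,0,0,0.2],[0.3,0.5,0,0,0,0,0.2],[0.48,0.75,0,0,0,0,0.2],[0.635,1,0,0,0,0,0.2],[0.635,1,0,0,0,0,0.2]]}}

```text
t: 14.4
tool_pos: [575.1, -44.6, 181.1]
eef_rot: [0.421, 0.907, 0.001, -0.001]
contact_force: [-0.1, 0.1, -1.3]
width: 41.0
gripper_force: 30.0
```

>>> {"fn": "arm_command", "kwargs": {"commands": [[0.15,0.25,0,0,0,0,0.2],[0.3,0.5,0,0,0,0,0.2],[0.48,0.75,0,0,0,0,0.2],[0.58,0.9,0,0,0,0,0.2],[0.635,1,0,0,0,0,0.2],[0.635,1,0,0,0,0,0.2],[0.635,1,0,0,0,0,0.2],[0.635,1,0,0,0,0,0.2]]}}

```text
t: 15.2
tool_pos: [628.3, 114.6, 182.1]
eef_rot: [0.427, 0.904, -0.001, -0.0]
contact_force: [-0.1, -0.3, -1.2]
width: 40.9
gripper_force: 30.0
```

Run:
```python
from h import *
to(630.3,119,66,39.6)
im=arm.snapshot("wrist");cv2.imwrite("pics/g3.png",im);print(proj("wrist",(630.3,119,61)),proj("wrist",(565.4,143,61)))
```

```text
pos [628.3 114.6 182.1] angle 39.5 tilt [-0.0009 -0.0015] shift [0.015 0.03  0.774] turn -0.001 t 15.2
[327.44897101 194.44847426] [286.58218627 125.84641907]
```

View pics/g3.png

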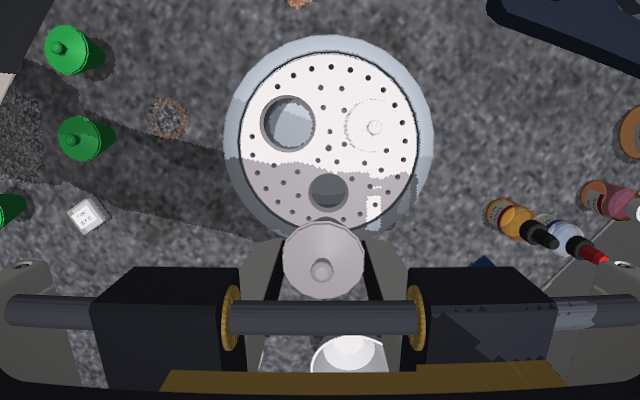

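The small hole at (328,191) is free and sits 1–2 mm from the prediction. I'm correcting for that and lowering.

>>> {"fn": "arm_command", "kwargs": {"commands": [[0.02,0.03,0.1,0,0,0,0.2],[0.02,0.03,0.25,0,0,0,0.2],[0.02,0.03,0.4,0,0,0,0.2],[0.02,0.03,0.52,0,0,0,0.2],[0.02,0.03,0.6,0,0,0,0.2],[0.02,0.03,0.65,0,0,0,0.2],[0.02,0.03,0.69,0,0,0,0.2],[0.02,0.03,0.72,0,0,0,0.2],[0.02,0.03,0.745,0,0,0,0.2],[0.02,0.03,0.76,0,0,0,0.2],[0.02,0.03,0.768,0,0,0,0.2],[0.02,0.03,0.774,0,0,0,0.2],[0.02,0.03,0.774,0,0,0,0.2]]}}

```text
t: 16.55
tool_pos: [629.3, 120.5, 66.5]
eef_rot: [0.426, 0.905, -0.002, -0.0]
contact_force: [-3.3, -6.0, 2.1]
width: 40.9
gripper_force: 30.0
```

>>> {"fn": "arm_command", "kwargs": {"commands": [[0,0,0,0,0,0,0.6],[0,0,0,0,0,0,0.65],[0,0,0,0,0,0,0.65],[0,0,0,0,0,0,0.65],[0,0,0,0,0,0,0.65],[0,0,-0.2,0,0,0,0.65],[0,0,-0.5,0,0,0,0.65],[0,0,-0.8,0,0,0,1],[0,0,-0.9,0,0,0,1],[0,0,-0.9,0,0,0,1],[0,0,-0.9,0,0,0,1]]}}

```text
t: 17.65
tool_pos: [629.7, 122.4, 200.5]
eef_rot: [0.425, 0.905, -0.0, -0.0]
contact_force: [-0.5, -0.3, -0.5]
width: 87.8
gripper_force: 0.0
```

Run:
```python
from h import *
im,r,k=top("d2",604.8,149.2,77,100);
to(481,382,200,99.6)
```

```text
pos [629.3 122.4 199.7] angle 39.7 tilt [-0.0022 -0.0006] shift [ 1.964e+00  3.430e-01 -1.000e-03] turn -0.523 t 17.7
```

View pics/d2.png

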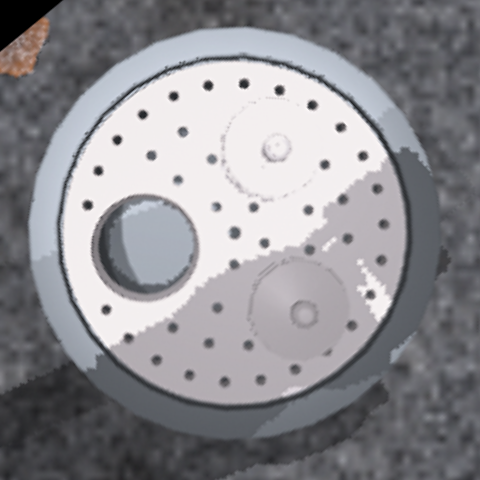

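Both small crucibles are seated, at (271,148) and (299,309) in the top view. Heading to the large crucible, turning early to stay clear of the microscope.

>>> {"fn": "arm_command", "kwargs": {"commands": [[0.2,0.03,0,0,0,-0.07,1],[0.4,0.07,0,0,0,-0.14,1],[0.6,0.1,0,0,0,-0.21,1],[0.8,0.13,0,0,0,-0.28,1],[1,0.17,0,0,0,-0.35,1],[1,0.17,0,0,0,-0.42,1],[1,0.17,0,0,0,-0.49,1],[1,0.17,0,0,0,-0.523,1],[1,0.17,0,0,0,-0.523,1]]}}

```text
t: 18.6
tool_pos: [553.4, 253.9, 199.3]
eef_rot: [-0.084, 0.996, -0.0, -0.002]
contact_force: [0.4, 0.3, -0.2]
width: 92.7
gripper_force: 0.0
```

Run:
```python
from h import *
to(481,382,200,99.6)
```

```text
pos [553.4 253.9 199.3] angle 99.6 tilt [-0.0033 -0.0009] shift [ 0.333  0.923 -0.004] turn 0.0 t 18.6
```

>>> {"fn": "arm_command", "kwargs": {"commands": [[0.333,0.5,0,0,0,0,1],[0.333,0.923,0,0,0,0,1],[0.333,0.923,0,0,0,0,1],[0.333,0.923,0,0,0,0,1],[0.333,0.923,0,0,0,0,1],[0.333,0.923,0,0,0,0,1]]}}

```text
t: 19.2
tool_pos: [482.2, 381.1, 200.3]
eef_rot: [-0.082, 0.997, -0.001, -0.001]
contact_force: [0.6, -0.7, 0.3]
width: 92.9
gripper_force: 0.0
```

Run:
```python
from h import *
im,r,k=top("L",481,382,48,60);blob(r,k,481,382,28,90)
for x in arm.landmark_of("large_crucible_centre","wrist"): print(x["score"],x["location"],at("wrist",x["location"],24).round(1))
to(481,382,36,99.6)
```

```text
blob [432.1 404. ] area 1470 encl 451.6 388.1 r 62.0
blob [509.1 389.5] area 6326 encl 515.5 382.1 r 65.0
blob [441.3 418.4] area 86 encl 440.7 419.2 r 6.8
blob [483.  344.2] area 159 encl 482.8 346.6 r 10.7
0.71 [326.9, 191.8] [490.3 385.4  24. ]
pos [482.7 380.8 200.8] angle 99.4 tilt [-0.0004 -0.0013] shift [0.009 0.011 1.098] turn -0.002 t 19.3
```

View pics/L.png

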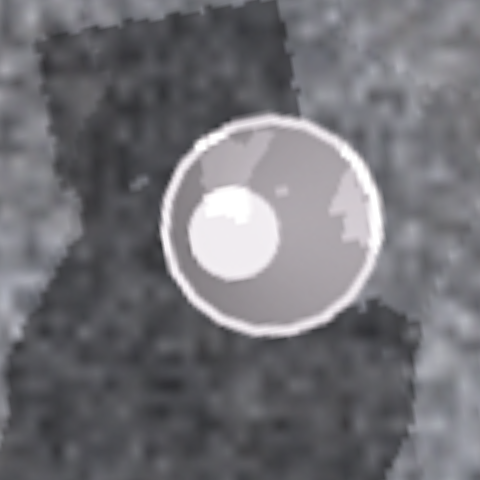

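The open crucible's rim circle is centred at (272,224), i.e. at (489.0, 385.9). Gripping.

>>> {"fn": "arm_command", "kwargs": {"commands": [[-0.047,0.027,0.3,0,0,0,1],[-0.047,0.027,0.6,0,0,0,1],[-0.047,0.027,0.85,0,0,0,1],[-0.047,0.027,1,0,0,0,1],[-0.047,0.027,1,0,0,0,1],[-0.047,0.027,1,0,0,0,1]]}}

```text
t: 19.9
tool_pos: [488.7, 387.0, 51.6]
eef_rot: [-0.083, 0.997, -0.0, -0.0]
contact_force: [-0.7, 0.2, 0.1]
width: 93.0
gripper_force: 0.0
```

>>> {"fn": "arm_command", "kwargs": {"commands": [[0,0,0.098,0,0,0,1],[0,0,0.098,0,0,0,1],[0,0,0.098,0,0,0,0.5],[0,0,0.098,0,0,0,0.35],[0,0,0.098,0,0,0,0.35],[0,0,0.098,0,0,0,0.35],[0,0,0.098,0,0,0,0.35],[0,0,0.098,0,0,0,0.35],[0,0,0.098,0,0,0,0.35]]}}

```text
t: 20.8
tool_pos: [488.3, 387.6, 36.8]
eef_rot: [-0.083, 0.997, -0.0, 0.0]
contact_force: [-0.2, -1.9, 1.3]
width: 53.7
gripper_force: 30.0
```

>>> {"fn": "arm_command", "kwargs": {"commands": [[0,0,-0.05,0,0,0,0.35],[0,0,-0.15,0,0,0,0.35],[0,0,-0.35,0,0,0,0.35],[0,0,-0.6,0,0,0,0.35],[0,0,-0.9,0,0,0,0.35],[0,0,-1,0,0,0,0.35],[0,0,-1,0,0,0,0.35],[0,0,-1,0,0,0,0.35]]}}

```text
t: 21.6
tool_pos: [487.9, 387.1, 186.2]
eef_rot: [-0.083, 0.997, -0.0, -0.0]
contact_force: [-0.8, -0.6, -1.6]
width: 53.2
gripper_force: 30.0
```

Run:
```python
from h import *
to(565,143.3,186,99.6)
```

```text
pos [487.9 387.1 186.2] angle 99.6 tilt [-0.0001 -0.0006] shift [-0.236 -1.688  0.003] turn -0.0 t 21.6
```

>>> {"fn": "arm_command", "kwargs": {"commands": [[-0.05,-0.25,0,0,0,0,0.35],[-0.08,-0.5,0,0,0,0,0.35],[-0.1,-0.8,0,0,0,0,0.35],[-0.12,-0.84,0,0,0,0,0.35],[-0.12,-0.84,0,0,0,0,0.35]]}}

```text
t: 22.1
tool_pos: [526.9, 264.2, 184.8]
eef_rot: [-0.082, 0.997, -0.001, -0.001]
contact_force: [-0.0, -0.4, -1.3]
width: 54.0
gripper_force: 30.0
```

>>> {"fn": "arm_command", "kwargs": {"commands": [[-0.05,-0.25,0,0,0,0,0.35],[-0.08,-0.5,0,0,0,0,0.35],[-0.1,-0.75,0,0,0,0,0.35],[-0.116,-0.848,0,0,0,0,0.35],[-0.116,-0.848,0,0,0,0,0.35],[-0.116,-0.848,0,0,0,0,0.35],[-0.116,-0.848,0,0,0,0,0.35]]}}

```text
t: 22.8
tool_pos: [564.5, 146.6, 186.6]
eef_rot: [-0.085, 0.996, 0.001, -0.0]
contact_force: [0.6, 0.4, -0.6]
width: 54.1
gripper_force: 30.0
```

Run:
```python
from h import *
to(565,143.3,65,99.6)
im=arm.snapshot("wrist");cv2.imwrite("pics/g4.png",im);print(proj("wrist",(565,143.3,61)))
```

```text
pos [564.5 146.6 186.6] angle 99.8 tilt [-0.0004  0.0012] shift [ 0.001 -0.023  0.81 ] turn 0.001 t 22.8
[320.20011102 195.76584238]
```

View pics/g4.png

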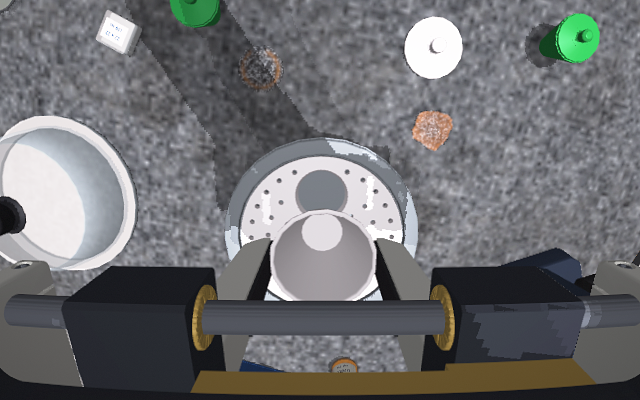

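The hole at (322,194) lies under the crucible, within 1 mm of the plan. Lowering.

>>> {"fn": "arm_command", "kwargs": {"commands": [[0.001,-0.018,0.1,0,0,0,0.35],[0.001,-0.018,0.25,0,0,0,0.35],[0.001,-0.018,0.4,0,0,0,0.35],[0.001,-0.018,0.53,0,0,0,0.35],[0.001,-0.018,0.62,0,0,0,0.35],[0.001,-0.018,0.68,0,0,0,0.35],[0.001,-0.018,0.72,0,0,0,0.35],[0.001,-0.018,0.75,0,0,0,0.35],[0.001,-0.018,0.775,0,0,0,0.35],[0.001,-0.018,0.79,0,0,0,0.35],[0.001,-0.018,0.8,0,0,0,0.35],[0.001,-0.018,0.805,0,0,0,0.35],[0.001,-0.018,0.805,0,0,0,0.35]]}}

```text
t: 24.15
tool_pos: [565.1, 144.6, 67.0]
eef_rot: [-0.085, 0.996, 0.002, 0.001]
contact_force: [-5.2, 8.5, 3.7]
width: 53.8
gripper_force: 30.0
```

>>> {"fn": "arm_command", "kwargs": {"commands": [[0,0,0,0,0,0,0.7],[0,0,0,0,0,0,0.75],[0,0,0,0,0,0,0.75],[0,0,0,0,0,0,0.75],[0,0,0,0,0,0,0.75],[0,0,-0.2,0,0,0,0.75],[0,0,-0.5,0,0,0,0.75],[0,0,-0.8,0,0,0,1],[0,0,-0.9,0,0,0,1],[0,0,-0.9,0,0,0,1],[0,0,-0.9,0,0,0,1]]}}

```text
t: 25.25
tool_pos: [565.3, 140.7, 200.5]
eef_rot: [-0.083, 0.997, -0.0, -0.0]
contact_force: [0.1, 0.6, -0.2]
width: 92.1
gripper_force: 0.0
```

Run:
```python
from h import *
im,r,k=top("d3",585,149.2,77,80);
for x in arm.landmark_of("large_crucible_centre","wrist"): print(x["score"],x["location"],at("wrist",x["location"],53).round(1))
to(411,229,180,0)
```

```text
0.96 [324.4, 196.3] [569.9 142.3  53. ]
pos [564.8 140.8 199.5] angle 99.6 tilt [-0.0022 -0.0008] shift [0.913 0.751 0.132] turn -0.702 t 25.35
```

View pics/d3.png

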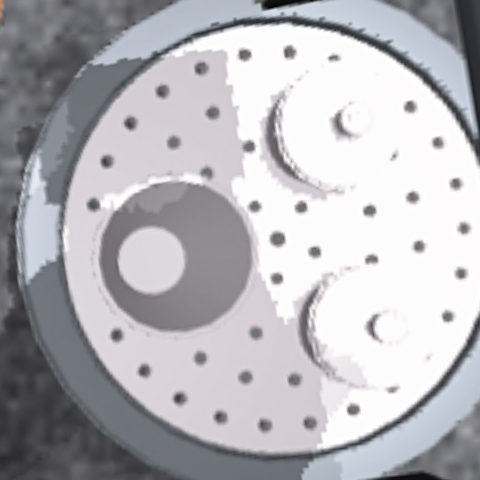

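The large crucible is seated: mouth circle at (176,256) of diameter 52 mm, so it is at the right height. Its centre is about (564,144). Now the lid.

>>> {"fn": "arm_command", "kwargs": {"commands": [[0.3,0.25,0,0,0,0,1],[0.6,0.5,0,0,0,0,1],[0.913,0.751,0.1,0,0,0,1],[0.913,0.751,0.1,0,0,0,1],[0.913,0.751,0.1,0,0,0,1],[0.913,0.751,0.1,0,0,0,0.6],[0.913,0.751,0.1,0,0,0,0.6]]}}

```text
t: 26.05
tool_pos: [412.5, 229.1, 185.4]
eef_rot: [-0.083, 0.997, -0.0, -0.0]
contact_force: [-0.0, -0.6, 0.4]
width: 81.5
gripper_force: 0.0
```

Run:
```python
from h import *
im,r,k=top("lid",411,229,5,60);blob(r,k,411,229,29)
for x in arm.landmark_of("crucible_lid_centre","wrist"): print(x["score"],x["location"],at("wrist",x["location"],12).round(1))
to(411,229,11.5,99.6)
```

```text
blob [412.3 229.8] area 2626 encl 412.6 230.2 r 29.6
0.92 [325.9, 187.2] [414.8 231.8  12. ]
pos [412.6 228.9 185.6] angle 99.5 tilt [-0.0003 -0.0002] shift [0.01  0.002 1.161] turn -0.001 t 26.15
```

>>> {"fn": "arm_command", "kwargs": {"commands": [[0,0.007,0.3,0,0,0,0.5],[0,0.007,0.6,0,0,0,0.5],[0,0.007,0.85,0,0,0,0.5],[0,0.007,1,0,0,0,0.5],[0,0.007,1,0,0,0,0.5],[0,0.007,1,0,0,0,0.5],[0,0.007,1,0,0,0,0.5]]}}

```text
t: 26.85
tool_pos: [412.4, 230.7, 37.0]
eef_rot: [-0.083, 0.997, 0.0, 0.001]
contact_force: [0.5, -0.6, 0.6]
width: 46.4
gripper_force: 0.0
```

Run:
```python
from h import *
to(412.5,230,11.5,99.6)
```

```text
pos [412.4 230.7  37. ] angle 99.5 tilt [0.0014 0.0009] shift [ 0.    -0.005  0.17 ] turn -0.001 t 26.85
```

>>> {"fn": "arm_command", "kwargs": {"commands": [[0,-0.004,0.08,0,0,0,0.5],[0,-0.004,0.14,0,0,0,0.5],[0,-0.004,0.164,0,0,0,0.5],[0,-0.004,0.164,0,0,0,0.3],[0,-0.004,0.164,0,0,0,0],[0,-0.004,0.164,0,0,0,0],[0,-0.004,0.164,0,0,0,0],[0,-0.004,0.164,0,0,0,0],[0,-0.004,0.164,0,0,0,0],[0,-0.004,0.164,0,0,0,0]]}}

```text
t: 27.85
tool_pos: [411.7, 230.0, 11.5]
eef_rot: [-0.084, 0.997, 0.0, 0.0]
contact_force: [0.3, -0.2, 4.6]
width: 11.8
gripper_force: 30.0
```

>>> {"fn": "arm_command", "kwargs": {"commands": [[0,0,-0.05,0,0,0,0],[0,0,-0.15,0,0,0,0],[0,0,-0.35,0,0,0,0],[0,0,-0.6,0,0,0,0],[0,0,-0.9,0,0,0,0],[0,0,-1,0,0,0,0],[0,0,-1,0,0,0,0],[0,0,-1,0,0,0,0]]}}

```text
t: 28.65
tool_pos: [411.6, 229.5, 161.4]
eef_rot: [-0.083, 0.997, -0.0, 0.0]
contact_force: [0.5, -0.9, -0.3]
width: 11.9
gripper_force: 30.0
```

Run:
```python
from h import *
to(564.3,144,162,99.6)
```

```text
pos [411.6 229.5 161.4] angle 99.5 tilt [ 0.0006 -0.0002] shift [-0.909 -0.731 -0.003] turn -0.0 t 28.65
```

>>> {"fn": "arm_command", "kwargs": {"commands": [[-0.2,-0.16,0,0,0,0,0],[-0.4,-0.32,0,0,0,0,0],[-0.6,-0.48,0,0,0,0,0],[-0.8,-0.64,0,0,0,0,0],[-0.909,-0.731,0,0,0,0,0],[-0.909,-0.731,0,0,0,0,0],[-0.909,-0.731,0,0,0,0,0],[-0.909,-0.731,0,0,0,0,0],[-0.909,-0.731,0,0,0,0,0]]}}

```text
t: 29.55
tool_pos: [563.2, 145.5, 161.1]
eef_rot: [-0.085, 0.996, -0.0, -0.0]
contact_force: [-1.2, 0.3, 0.3]
width: 12.0
gripper_force: 30.0
```

Run:
```python
from h import *
im,r,k=top("lid2",564.3,144,150,60);blob(r,k,564.3,144,29,120)
im=arm.snapshot("wrist");cv2.imwrite("pics/g5.png",im)
print(proj("wrist",(564.3,144,77)))
to(564.3,144,86,99.6)
```

```text
blob [533.3 148.1] area 1943 encl 546.2 144.1 r 73.1
blob [553.9 142.2] area 5413 encl 565.8 144.4 r 51.1
[322.2270908  209.15753324]
pos [563.7 145.2 161.4] angle 99.7 tilt [-0.0002 -0.0001] shift [-0.003 -0.009  0.503] turn 0.001 t 29.65
```

View pics/g5.png

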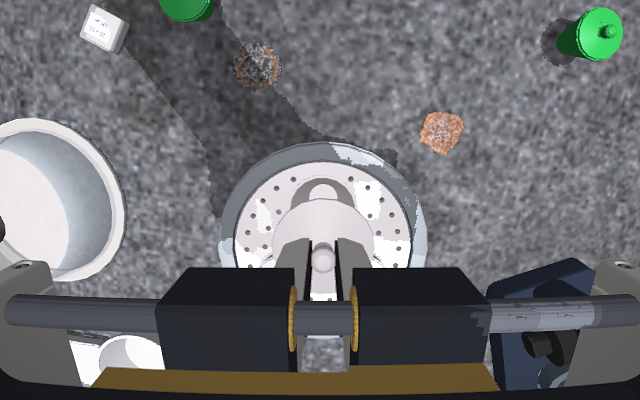

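The lid hangs level, and the crucible mouth at (321,210) matches the prediction. Lowering.

>>> {"fn": "arm_command", "kwargs": {"commands": [[-0.003,-0.007,0.1,0,0,0,0],[-0.003,-0.007,0.2,0,0,0,0],[-0.003,-0.007,0.3,0,0,0,0],[-0.003,-0.007,0.38,0,0,0,0],[-0.003,-0.007,0.43,0,0,0,0],[-0.003,-0.007,0.46,0,0,0,0],[-0.003,-0.007,0.48,0,0,0,0],[-0.003,-0.007,0.49,0,0,0,0],[-0.003,-0.007,0.498,0,0,0,0],[-0.003,-0.007,0.502,0,0,0,0],[-0.003,-0.007,0.502,0,0,0,0]]}}

```text
t: 30.75
tool_pos: [565.2, 143.7, 86.3]
eef_rot: [-0.083, 0.997, 0.0, 0.0]
contact_force: [0.8, 0.6, -0.4]
width: 12.0
gripper_force: 30.0
```

>>> {"fn": "arm_command", "kwargs": {"commands": [[0,0,0.004,0,0,0,0],[0,0,0.008,0,0,0,0],[0,0,0.008,0,0,0,0]]}}

```text
t: 31.05
tool_pos: [565.5, 143.8, 85.3]
eef_rot: [-0.084, 0.997, 0.0, 0.001]
contact_force: [0.6, -0.4, 4.3]
width: 11.8
gripper_force: 30.0
```

>>> {"fn": "arm_command", "kwargs": {"commands": [[0,0,0,0,0,0,0.3],[0,0,0,0,0,0,0.35],[0,0,0,0,0,0,0.35],[0,0,0,0,0,0,0.35],[0,0,0,0,0,0,0.35],[0,0,-0.1,0,0,0,0.35],[0,0,-0.4,0,0,0,0.35],[0,0,-0.7,0,0,0,1],[0,0,-0.8,0,0,0,1],[0,0,-0.8,0,0,0,1],[0,0,-0.8,0,0,0,1]]}}

```text
t: 32.15
tool_pos: [564.8, 143.3, 205.1]
eef_rot: [-0.083, 0.997, -0.0, 0.0]
contact_force: [0.5, -0.3, -0.7]
width: 60.0
gripper_force: 0.0
```

Run:
```python
from h import *
im,r,k=top("d4",585,149.2,77,80)
for l,z in [("crucible_lid_centre",86)]:
    for x in arm.landmark_of(l,"wrist"): print(x["score"],x["location"],at("wrist",x["location"],z).round(1))
to(626,-147,190,99.6)
```

```text
0.73 [325.0, 201.8] [567.3 144.8  86. ]
pos [564.3 143.2 203.9] angle 99.6 tilt [-0.0017 -0.0006] shift [-0.084 -1.976  0.093] turn -0.0 t 32.25
```

View pics/d4.png

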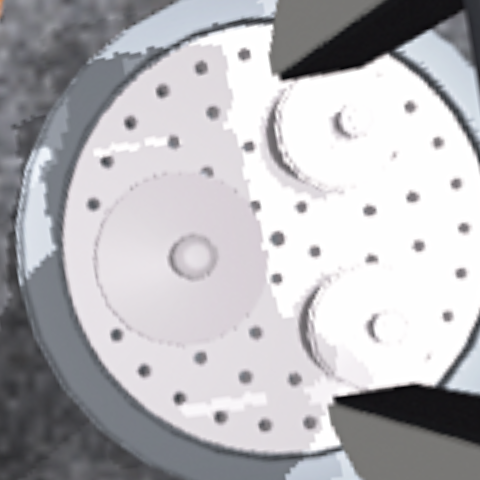

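The lid sits flat and centred on the large crucible at (181,258), with its full 58 mm circle visible. Now the cover.

>>> {"fn": "arm_command", "kwargs": {"commands": [[-0.04,-0.35,0,0,0,0,1],[-0.04,-0.7,0,0,0,0,1],[-0.04,-0.99,0,0,0,0,1],[-0.04,-0.99,0,0,0,0,1],[-0.04,-0.99,0,0,0,0,1]]}}

```text
t: 32.75
tool_pos: [595.0, -3.1, 203.4]
eef_rot: [-0.082, 0.997, 0.0, -0.001]
contact_force: [0.5, 0.9, 0.6]
width: 92.8
gripper_force: 0.0
```

>>> {"fn": "arm_command", "kwargs": {"commands": [[-0.04,-0.35,0,0,0,0,1],[-0.04,-0.7,0,0,0,0,1],[-0.04,-0.99,0,0,0,0,1],[-0.04,-0.99,0,0,0,0,1],[-0.04,-0.99,0,0,0,0,1],[-0.04,-0.99,0,0,0,0,1],[-0.04,-0.99,0,0,0,0,1]]}}

```text
t: 33.45
tool_pos: [626.3, -144.5, 204.8]
eef_rot: [-0.085, 0.996, 0.0, -0.0]
contact_force: [-0.8, 1.0, -0.0]
width: 93.3
gripper_force: 0.0
```

```bash
cat > dk.py <<'E'
from h import *
def knob(z,cx,cy):
    im,r,k=top("k",cx,cy,z,50);h=cv2.cvtColor(r,cv2.COLOR_BGR2GRAY)
    m=cv2.morphologyEx((h<60).astype(np.uint8),cv2.MORPH_OPEN,np.ones((9,9)));n,l,st,ce=cv2.connectedComponentsWithStats(m)
    for i in range(1,n):
        (bx,by),rad=cv2.minEnclosingCircle(np.argwhere(l==i)[:,::-1].astype(np.float32))
        print("dark",round(cx+(bx-240)*k,1),round(cy-(by-240)*k,1),"r",round(rad*k,1),"area",round(st[i][4]*k*k))
E
python3 - <<'E'
from dk import *
s=arm.read_state()["tool_pos"]
knob(97,626,-147)
for x in arm.landmark_of("cover_knob","wrist"): print(x["score"],x["location"],at("wrist",x["location"],90).round(1))
for x in arm.cut_out("cover_knob","wrist"):
    (bx,by),rad=cv2.minEnclosingCircle(np.argwhere(x["mask"])[:,::-1].astype(np.float32));print("mask",x["mask"].sum(),bx,by,rad,at("wrist",(bx,by),3).round(1))
to(626,-147,85,99.6)
E
```

```text
dark 625.4 -146.5 r 18.4 area 938
0.88 [321.0, 204.7] [ 632.  -146.8   90. ]
mask 20038 321.7711181640625 177.19203186035156 80.79290008544922 [ 624.1 -148.1    3. ]
mask 9230 585.2000122070312 199.0 85.92703247070312 [595.4 168.9   3. ]
pos [ 626.3 -145.8  205. ] angle 99.7 tilt [0.0001 0.0001] shift [ 0.003 -0.008  0.8  ] turn 0.001 t 33.6
```

>>> {"fn": "arm_command", "kwargs": {"commands": [[-0.012,-0.009,0.25,0,0,0,0.7],[-0.012,-0.009,0.5,0,0,0,0.7],[-0.012,-0.009,0.65,0,0,0,0.7],[-0.012,-0.009,0.73,0,0,0,0.7],[-0.012,-0.009,0.78,0,0,0,0.7],[-0.012,-0.009,0.8,0,0,0,0.7],[-0.012,-0.009,0.8,0,0,0,0.7]]}}

```text
t: 34.3
tool_pos: [628.7, -148.2, 85.4]
eef_rot: [-0.084, 0.997, -0.0, 0.0]
contact_force: [-0.8, -0.6, 1.1]
width: 65.2
gripper_force: 0.0
```

>>> {"fn": "arm_command", "kwargs": {"commands": [[0,0,0,0,0,0,0.4],[0,0,0,0,0,0,0.2],[0,0,0,0,0,0,0.05],[0,0,0,0,0,0,0.05],[0,0,0,0,0,0,0.05],[0,0,0,0,0,0,0.05],[0,0,0,0,0,0,0.05],[0,0,0,0,0,0,0.05]]}}

```text
t: 35.1
tool_pos: [628.3, -147.5, 85.1]
eef_rot: [-0.084, 0.996, 0.0, 0.0]
contact_force: [-2.0, 4.4, 5.6]
width: 29.2
gripper_force: 30.1
```

>>> {"fn": "arm_command", "kwargs": {"commands": [[0,0,-0.02,0,0,0,0.05],[0,0,-0.08,0,0,0,0.05],[0,0,-0.2,0,0,0,0.05],[0,0,-0.35,0,0,0,0.05],[0,0,-0.55,0,0,0,0.05],[0,0,-0.75,0,0,0,0.05],[0,0,-0.9,0,0,0,0.05],[0,0,-0.9,0,0,0,0.05],[0,0,-0.9,0,0,0,0.05]]}}

```text
t: 36.0
tool_pos: [627.8, -148.9, 219.5]
eef_rot: [-0.083, 0.997, -0.0, -0.0]
contact_force: [0.1, -0.2, -3.6]
width: 29.0
gripper_force: 29.9
```

Run:
```python
from h import *
print(arm.read_state()["contact_force"],arm.read_state()["ft_torque"])
to(604.3,150.4,220,99.6)
for c in ["scene","side"]:
    arm.snapshot(c)
    for x in arm.landmark_of("cover_knob",c)[:2]: print(c,x["score"],x["location"])
```

```text
[ 0.05377134 -0.16388429 -3.64841014] [ 0.04483924 -0.01380765  0.00040851]
pos [ 627.8 -148.9  219.5] angle 99.5 tilt [-0.0001 -0.0007] shift [-0.176  1.994 -0.005] turn -0.0 t 36.0
scene 0.79 [337.2, 122.9]
side 0.64 [351.5, 186.6]
```

>>> {"fn": "arm_command", "kwargs": {"commands": [[-0.02,0.1,0,0,0,0,0.05],[-0.04,0.3,0,0,0,0,0.05],[-0.06,0.5,0,0,0,0,0.05],[-0.08,0.7,0,0,0,0,0.05],[-0.09,0.9,0,0,0,0,0.05],[-0.09,1,0,0,0,0,0.05],[-0.09,1,0,0,0,0,0.05],[-0.09,1,0,0,0,0,0.05]]}}

```text
t: 37.0
tool_pos: [616.6, 1.3, 219.6]
eef_rot: [-0.084, 0.996, -0.0, -0.0]
contact_force: [0.6, -0.9, -3.2]
width: 28.3
gripper_force: 29.9
```

>>> {"fn": "arm_command", "kwargs": {"commands": [[-0.02,0.1,0,0,0,0,0.05],[-0.04,0.3,0,0,0,0,0.05],[-0.06,0.5,0,0,0,0,0.05],[-0.08,0.7,0,0,0,0,0.05],[-0.086,0.9,0,0,0,0,0.05],[-0.086,0.994,0,0,0,0,0.05],[-0.086,0.994,0,0,0,0,0.05],[-0.086,0.994,0,0,0,0,0.05],[-0.086,0.994,0,0,0,0,0.05]]}}

```text
t: 37.9
tool_pos: [604.9, 148.8, 219.6]
eef_rot: [-0.082, 0.997, -0.001, -0.0]
contact_force: [-0.3, -0.0, -3.3]
width: 28.8
gripper_force: 29.9
```

Run:
```python
from h import *
to(604.3,150.4,149,99.6)
s=arm.read_state();print(s["contact_force"].round(2),s["ft_torque"].round(3),s["width"])
# fit of flange centre vs base in scene/side masks
for c in ["scene","side"]:
    arm.snapshot(c)
    for l,z in [("cover_knob",224),("desiccator",0)]:
        for x in arm.landmark_of(l,c)[:1]: print(c,l,round(x["score"],2),np.round(x["location"],1),at(c,x["location"],z).round(1))
```

```text
pos [604.9 148.8 219.6] angle 99.4 tilt [-0.0001 -0.0013] shift [0.002 0.012 0.471] turn -0.001 t 37.9
[-0.27 -0.   -3.32] [ 0.077 -0.09   0.017] 28.774242832497766
scene cover_knob 0.68 [283.5 196.2] [601.3 150.3 224. ]
scene desiccator 0.77 [288.8 255.7] [604.3 153.5   0. ]
side cover_knob 0.89 [316.2 141.4] [607.5 153.8 224. ]
side desiccator 0.69 [317.8 204.7] [609.9 151.7   0. ]
```

>>> {"fn": "arm_command", "kwargs": {"commands": [[0.002,0.01,0.08,0,0,0,0.05],[0.002,0.01,0.16,0,0,0,0.05],[0.002,0.01,0.24,0,0,0,0.05],[0.002,0.01,0.31,0,0,0,0.05],[0.002,0.01,0.36,0,0,0,0.05],[0.002,0.01,0.4,0,0,0,0.05],[0.002,0.01,0.425,0,0,0,0.05],[0.002,0.01,0.44,0,0,0,0.05],[0.002,0.01,0.45,0,0,0,0.05],[0.002,0.01,0.456,0,0,0,0.05],[0.002,0.01,0.462,0,0,0,0.05],[0.002,0.01,0.466,0,0,0,0.05],[0.002,0.01,0.466,0,0,0,0.05]]}}

```text
t: 39.5
tool_pos: [603.9, 152.4, 150.0]
eef_rot: [-0.084, 0.997, -0.0, 0.0]
contact_force: [1.2, 0.2, -2.7]
width: 28.7
gripper_force: 29.9
```

>>> {"fn": "arm_command", "kwargs": {"commands": [[0,-0.008,0,0,0,0,0.05],[0,-0.008,0.004,0,0,0,0.05],[0,-0.008,0.008,0,0,0,0.05],[0,-0.008,0.01,0,0,0,0.05],[0,-0.008,0.01,0,0,0,0.05]]}}

```text
t: 40.0
tool_pos: [604.3, 150.8, 149.0]
eef_rot: [-0.083, 0.997, -0.0, 0.0]
contact_force: [-2.1, -3.2, 6.0]
width: 28.4
gripper_force: 30.1
```

Contact is 6 N up with the tip at 149.0 mm, the planned seated height. Releasing and retreating.

>>> {"fn": "arm_command", "kwargs": {"commands": [[0,0,0,0,0,0,0.4],[0,0,0,0,0,0,0.6],[0,0,0,0,0,0,0.7],[0,0,0,0,0,0,0.7],[0,0,0,0,0,0,0.7],[0,0,-0.1,0,0,0,0.7],[0,0,-0.4,0,0,0,0.7],[0,0,-0.7,0,0,0,0.7],[0,0,-0.7,0,0,0,0.7],[0,0,-0.7,0,0,0,0.7]]}}

```text
t: 41.0
tool_pos: [604.6, 151.4, 255.3]
eef_rot: [-0.083, 0.997, 0.0, 0.002]
contact_force: [-0.1, 0.5, -1.4]
width: 64.6
gripper_force: 0.0
```

Run:
```python
from dk import *
knob(161,604.3,150.4)
for c,z in [("wrist",154),("scene",154),("side",154)]:
    if c!="wrist": arm.snapshot(c)
    for x in arm.landmark_of("cover_knob",c)[:1]: print(c,x["score"],np.round(x["location"],1),at(c,x["location"],z).round(1),proj(c,(604.3,150.4,154)).round(1))
s=arm.read_state();print(s["tool_pos"],s["contact_force"],s["width"],s["t"])
```

```text
dark 600.4 149.2 r 18.2 area 918
dark 648.6 103.6 r 6.3 area 57
wrist 0.56 [323.4 204.6] [604.4 150.6 154. ] [323.2 204.5]
scene 0.65 [283.5 216.8] [606.7 152.4 154. ] [284.8 216.6]
side 0.9 [316.  162.4] [605.8 152.8 154. ] [315.7 162.8]
[603.6433133  151.10425464 252.34200572] [0.23378407 0.16069682 0.56936071] 65.06869569218199 41.3
```

The knob is at the predicted position and height in all three cameras.

```bash
python3 -c "
from station import arm
print(arm.job_done())"
```

```text
the job is handed in; nothing more can be done
None
```

The job is handed in with no verdict returned: all three crucibles are seated, the lid is on the large one and the cover is lowered onto the rim (its knob matched the predicted position to about 3 mm or better in all three cameras); I viewed 15 pictures, one over the limit of 14.

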